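# Brush out a heater well and hold the contact thermometer on its floor

## Task

The well with the red ring in the dry-block heater is due for a temperature check: take the tube brush from the rack and scrub that well with at least two full strokes, each down to the floor and back up to the mouth, then stand the brush upright in a free hole of the rack and let it go. Then take the contact thermometer from its stand and hold it upright with its foot on the middle of that well's floor, pressed lightly so that the sprung stem has gone about half of its 12 mm travel into the handle. Finish while still holding it there, without disturbing the heater's tubes or the amber vial or ever pressing the thermometer hard.

Things in the scene. Friction and masses are not known exactly. Their poses are not given: they have to be found in the camera images.
- dry_block: Dry-block heater, fixed: pale grey housing 200 (x) x 135 (y) x 58 mm high, sloping panel at its front (-x) up to 70 mm. Origin: centre of underside. Its aluminium block, top 75 mm above the worktop, has four wells centred at x = 30 +/- 23, y = +/- 23 mm of the housing; two hold capped 50 ml tubes that reach 132 mm above the worktop, two are empty; one of these has the red ring.
- well_mouth (a point): Centre of the mouth of the well to be checked, marked by a flat red ring (39 mm outside, 2 mm thick) on the block's top round it; 75 mm above the worktop. Its z points up.
- well_floor (a point): Centre of the flat floor of the same well, 30 mm above the worktop. The well is round, 30 mm in diameter, 45 mm deep.
- rack: Dark blue open tube rack, fixed, 140 (its x) x 83 (its y) x 63 mm high; origin: centre of underside. 4 x 2 square holes, 31 mm clear, centred at x = +/-16.75 and +/-50.25, y = +/-16.75 mm; inside floor 3 mm above the worktop. The brush stands in one hole, two capped tubes (tops 105 mm above the worktop) in two others, the rest are free.
- brush: Tube brush standing upright in the rack, 180 mm long, about 45 g; z along it, upwards; origin at the lower end. White bristle head 0 to 58 mm, 28 mm across (stiff core 22 mm, flat lower end: it stands by itself), thin wire to 100 mm, round teal handle to 180 mm, 18 mm in diameter from 113 to 177 mm: grip it at about 145 mm.
- brush_tip (a point): Lower end of the brush, on its axis (same point as the origin of the brush).
- probe_stand: Stand of the thermometer, fixed: dark base 95 (x) x 80 (y) x 10 mm, steel post at x = +32 mm up to 122 mm, and a black arm with a 16 mm round hole at x = -20 mm, y = 0, arm top 118 mm above the worktop. Origin at the centre of its underside.
- probe: Contact thermometer, 178 mm long, about 67 g; z along it, upwards; origin at the foot of the stem when fully out. Hangs upright in the stand's arm by its shoulder (97 mm); lift it straight up by 110 mm to free it. 6 mm stem up to 90 mm, nose 14 mm across to 97 mm, white handle 20 mm across from 110 to 150 mm (grip it at about 142 mm), top end 25 mm across.
- probe_tip (a point): Underside of the 9 mm copper foot of the stem, on its axis; moves with the stem.
- probe_stem (a joint): How far the sprung stem is pushed into the handle: 0 fully out, 0.012 m all the way in (hard stop). Spring: 0.6 N to start it, then 0.3 N per mm (2.4 N at half travel). An orange band 12 mm long on the stem just below the nose goes into the handle as it is pushed in.
- tube_blue: Capped 50 ml tube with blue cap in a well of the heater, 34 mm across the cap, 28 mm across the body, 102 mm high, loose; origin at its lower end. To be left alone.
- tube_green: The same with a green cap.
- spare_blue: Capped 50 ml tube with blue cap, 34 mm across, 102 mm high, fixed in a hole of the rack; origin at its lower end.
- spare_green: The same with a green cap, fixed in another hole of the rack.
- vial_amber: Small bottle with a black cap, 32 mm in diameter, 62 mm high, standing on the worktop; origin at the centre of its underside. To be left alone.

How it is judged:
By the outcome, as a careful person would: the job done as asked, in the order asked, and still so for the second after the job is handed in, while the arm keeps its last pose, push and grip.
It also fails if it takes over 64 s, if anything falls off the work surface, if the arm or the gripper's body presses on something with over 40 N, if the wrist force passes 120 N, or if a joint passes its speed limit or range.

## Robot

A 6-joint arm with a two-finger parallel gripper is mounted at the origin on a cart in front of the work surface, level with it; the furniture and walls round the work are solid. World frame = base frame: x ahead of the robot, y to its left, z up, the work surface at z = 0. Lengths are in m, angles in rad, forces in N, time in s.
With the tool pointing down it reaches from about 0.375 to 0.975 m from the base axis. Payload 3.8 kg.
Tool frame: the origin (TCP) lies between the finger pads; the fingertips stand 17 mm ahead of it and the grasp point (between the pads) lies 2 mm behind it (finger_overhang is the distance from the TCP to the fingertips, in m); z points along the fingers, y is the line along which they close (so a half turn about z gives the same grasp; the last joint's range is limited). The gripper opens to 88 mm and grips with 3 to 60 N. Pads are 18 mm wide; open, the fingers measure 123 mm over their backs; the gripper's body (75 mm by 187 mm) begins 45 mm behind the grasp point.
Start: joints at [1.233, 0.264, 1.604, -0, 1.274, -0.037], TCP at [0.2, 0.645, 0.256] pointing down, gripper open.
Joint ranges: [-2.63, 2.63], [-0.94, 2.18], [0.31, 2.57], [-1.31, 4.45], [0, 2.66], [-2.55, 2.55]. Speed limits (rad/s): [2.57, 2.57, 3.14, 3.14, 3.14, 3.14].

## Interface

Orientations are given as a rotation vector (axis times angle).
In Python, from bench import get_obs, snapshot, calibration, job_done, finger_overhang gives the robot as it stands.
- The arm moves only by the tool play_rows, never from a script. Its argument "moves" is a list of rows, each an object with "grip": the opening, from 0 (shut) to 1 (fully open); "delta_pos": the shift along the world's x, y, z in cm, a list of three; "turn": the turn about the world's z in rad. In form: [{"grip": grip, "delta_pos": [dx, dy, dz], "turn": turn}, ...]. A call has exactly 5 rows; each row shifts and turns the commanded pose from where the row before left it; what a row does not reach is not made up. A row lasts 1/8 s, in which the tool goes at most 62.5 mm and 10.7 degrees, less where a joint would pass 70% of its speed; a pose out of reach is approached as far as the arm can. A call with a gripper value outside its range is refused whole. The fingers move at their own pace and stop on an object; the grip force is fixed at half the most. Time passes only in rows, so rows that do not move let the fingers close, or fill a call up. It gives the time, the measured TCP pose, the force, the opening and the grip force at its end, in the units of the state.
- get_obs(): the state, without advancing time (a new reading comes with each control period).
- snapshot(name): name is "scene" or "top" or "wrist"; returns the picture (384x512x3 uint8, blue, green, red); there is no depth.
- calibration(name): a dict with "intrinsics" (3x3 intrinsics, pixels), "dist_coeffs" ([k1, k2, p1, p2, k3] as OpenCV has them; the pictures are not rectified), "camera_from_world" (4x4, takes a point from world to camera coordinates). Camera axes: x right, y down, z forward; pixel columns grow to the right and rows downward; lengths in m; the calibration is good to about 2 mm. A picture is of the moment at which its call begins: read the wrist's pose just before it. calibration takes no time and is no camera call; for the wrist camera it gives the pose at the moment of the call.
- job_done(): hands the job in; it is judged then, once.
The state is a dict: "t": time; "qpos": joint angles; "qvel": joint speeds; "joint_torque": joint torques, N m; "ee_pos": TCP position; "orientation": TCP orientation; "wrist_force": force on the tool from outside, world axes, zero at the start; "torque": the same for the moment, N m; "opening": opening from 0.0 (shut) to 1.0 (fully open); "grasp_force": force on a finger pad.
Only numpy, scipy, OpenCV 4.12 (cv2) and the standard library are available. Lean on these libraries where they do the work, as an engineer would, in place of code of your own. Each camera call takes 0.05 s, during which the arm holds its last target. There are 200 camera calls.

## Working session

There is one attempt and no reset: what is moved stays moved. The work goes in short steps, Python scripts to look and compute and a tool call to move; the robot and the scene stay as the last step left them, time stands still between calls to the robot, and variables do not carry over. Pictures are saved under pics/ and viewed, at most 10 in all, crops included, and the job is handed in when it is done.

Besides the shell and the picture viewer there is one more tool, called in YAML: its name, and indented under it one key for each argument. play_rows: Moves the arm, as the interface text tells. Its arguments: {"type":"object","properties":{"moves":{"type":"array","items":{"type":"object","properties":{"grip":{"type":"number"},"delta_pos":{"type":"array","items":{"type":"number"}},"turn":{"type":"number"}}}}},"required":["moves"]}

```bash
mkdir -p pics; ls; cat > h.py <<'E'
import numpy as np, cv2
from bench import *
def ray(cal,uv):
    K=np.array(cal["intrinsics"]);D=np.array(cal["dist_coeffs"]);T=np.array(cal["camera_from_world"])
    n=cv2.undistortPoints(np.array(uv,float).reshape(-1,1,2),K,D).reshape(-1,2)
    d=np.c_[n,np.ones(len(n))]@T[:3,:3]
    o=-T[:3,:3].T@T[:3,3]
    return o,d/np.linalg.norm(d,axis=1)[:,None]
def plane(cal,uv,z):
    o,d=ray(cal,uv); return o+d*((z-o[2])/d[:,2])[:,None]
def tri(rs):
    A=np.zeros((3,3));b=np.zeros(3)
    for o,d in rs:
        P=np.eye(3)-np.outer(d,d);A+=P;b+=P@o
    x=np.linalg.solve(A,b)
    return x,[np.linalg.norm((np.eye(3)-np.outer(d,d))@(x-o)) for o,d in rs]
def proj(cal,p):
    K=np.array(cal["intrinsics"]);D=np.array(cal["dist_coeffs"]);T=np.array(cal["camera_from_world"])
    return cv2.projectPoints(np.array(p,float).reshape(-1,1,3),cv2.Rodrigues(T[:3,:3])[0],T[:3,3],K,D)[0].reshape(-1,2)
E
python3 - <<'E'
from h import *
o=get_obs();print(o);print(finger_overhang if not callable(finger_overhang) else finger_overhang())
for n in ("scene","top"):
    im=snapshot(n);cv2.imwrite(f"pics/{n}0.png",im);c=calibration(n)
    T=np.array(c["camera_from_world"]);print(n,-T[:3,:3].T@T[:3,3],T[2,:3],np.array(c["intrinsics"]).round(1).tolist())
E
```

```text
pics
{'t': 0.0, 'qpos': array([ 1.23311406e+00,  2.64720923e-01,  1.60533540e+00, -1.32795493e-05,
        1.27369190e+00, -3.68871002e-02]), 'qvel': array([-2.55931062e-05,  2.23606246e-04,  5.48690509e-04, -6.29217452e-04,
        6.08330383e-04,  1.65013679e-04]), 'joint_torque': array([ 1.22424528e-03, -5.02110171e+01, -3.56878996e+01,  7.28775188e-02,
        2.95190443e-02, -1.77469869e-04]), 'ee_pos': array([0.19976905, 0.64407567, 0.25443052]), 'orientation': array([-0.47064413, -3.10574374,  0.00333005]), 'wrist_force': array([ 0.08866027,  0.2412607 , -0.15250106]), 'torque': array([0.06081032, 0.01211559, 0.00751232]), 'grasp_force': 0.0, 'opening': 0.9950184851390655}
0.017
scene [ 0.20489667 -0.34467046  0.65955048] [ 0.36351832  0.64872673 -0.66858661] [[392.0, 0.0, 253.2], [0.0, 392.0, 193.0], [0.0, 0.0, 1.0]]
top [0.35218622 0.18778234 0.90928071] [ 0.20741738  0.00578114 -0.97823546] [[421.8, 0.0, 252.4], [0.0, 421.8, 196.4], [0.0, 0.0, 1.0]]
```

View pics/scene0.png

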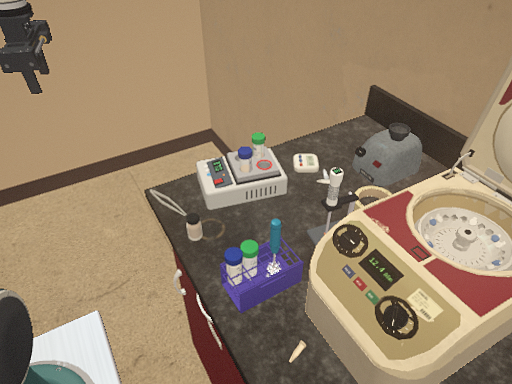

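View pics/top0.png

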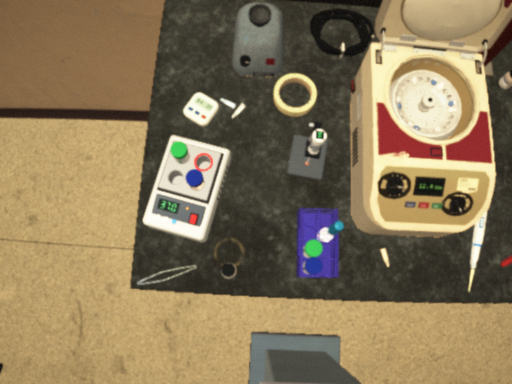

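The scene view shows the heater with its red ring (264,165), the teal brush handle (275,235), the probe (335,185) and the vial (194,227). In the top view the same things are at ring (204,161), brush (338,226) and probe (316,138), with the rack at about (319,243).

```bash
cat >> h.py <<'E'
def comps(m,amin=15):
    n,l,s,c=cv2.connectedComponentsWithStats(m.astype(np.uint8)*255)
    return [(s[i].tolist(),c[i].round(1).tolist()) for i in range(1,n) if s[i,4]>=amin]
def hsv(im): return cv2.split(cv2.cvtColor(im,cv2.COLOR_BGR2HSV))
def inr(hs,lo,hi):
    return np.all([(a>=x)&(a<=y) for a,x,y in zip(hs,lo,hi)],axis=0)
E
python3 - <<'E'
from h import *
for n in ("scene","top"):
    im=cv2.imread(f"pics/{n}0.png");h=hsv(im);print(n)
    print("red",comps(inr(h,(0,110,120),(6,255,255))|inr(h,(172,110,120),(180,255,255))))
    print("teal",comps(inr(h,(88,120,60),(102,255,255))))
    print("purple",comps(inr(h,(112,100,50),(135,255,255)),60))
    print("green",comps(inr(h,(50,120,60),(75,255,255))))
    print("capblue",comps(inr(h,(103,120,40),(119,255,255))))
a,b=[cv2.imread(f"pics/{n}0.png") for n in ("scene","top")]
c1=cv2.resize(a[130:310,190:390],(800,720),interpolation=cv2.INTER_CUBIC)[:, :]
c2=cv2.resize(b[110:290,150:350],(800,720),interpolation=cv2.INTER_CUBIC)
cv2.imwrite("pics/c1.png",cv2.resize(c1,(660,594)));cv2.imwrite("pics/c2.png",cv2.resize(c2,(660,594)))
E
```

```text
scene
red [([256, 160, 16, 10, 52], [263.8, 164.8]), ([214, 178, 9, 6, 35], [217.8, 180.7]), ([364, 191, 67, 71, 1543], [396.2, 220.9]), ([413, 248, 14, 11, 69], [419.8, 252.8]), ([424, 258, 88, 59, 2361], [472.6, 286.2]), ([353, 277, 14, 14, 83], [360.2, 283.9])]
teal [([270, 219, 11, 34, 300], [274.9, 235.3])]
purple [([238, 147, 14, 12, 130], [244.6, 152.1]), ([220, 238, 83, 75, 2750], [259.8, 276.9])]
green [([252, 133, 13, 11, 112], [257.9, 137.7]), ([240, 240, 18, 18, 261], [249.1, 248.3])]
capblue [([238, 147, 14, 8, 85], [244.3, 150.4]), ([224, 247, 19, 19, 273], [233.0, 255.7])]
top
red [([378, 103, 64, 56, 1399], [398.8, 138.0]), ([446, 112, 45, 51, 1255], [472.8, 143.7]), ([432, 150, 10, 5, 39], [436.3, 151.6]), ([194, 153, 19, 18, 114], [202.6, 161.5]), ([419, 203, 10, 5, 37], [423.5, 204.7]), ([189, 214, 9, 11, 72], [192.7, 218.7]), ([501, 256, 11, 11, 66], [506.6, 261.4])]
teal [([329, 221, 15, 13, 132], [336.0, 227.1])]
purple [([186, 170, 17, 16, 210], [194.0, 177.6]), ([297, 208, 42, 70, 2206], [316.9, 242.9])]
green [([318, 132, 4, 6, 20], [319.4, 134.8]), ([171, 142, 16, 17, 204], [178.6, 149.6]), ([305, 240, 17, 17, 230], [313.2, 247.9])]
capblue [([187, 170, 15, 16, 195], [193.9, 177.6]), ([305, 256, 17, 18, 225], [313.3, 265.2])]
```

View pics/c2.png

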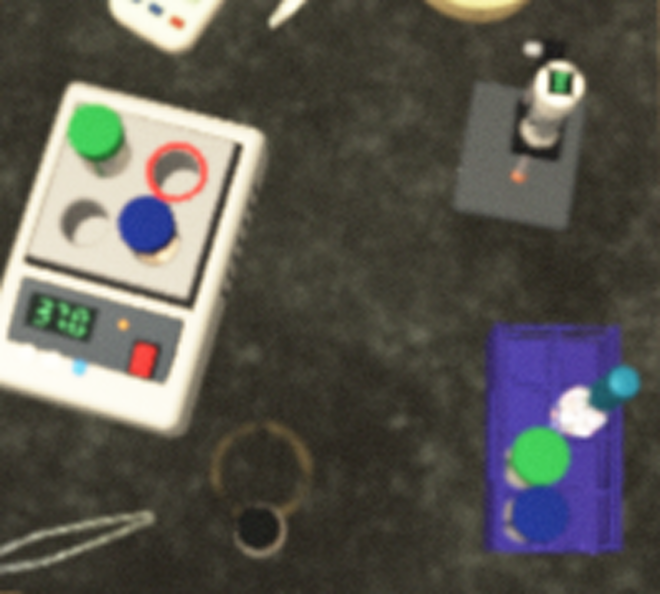

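The crop shows the ring (177,172), with the blue-cap tube right next to it (147,223). The brush is in the rack's right column, third row from the robot. The probe leans outward by perspective only.

```bash
python3 - <<'E'
from h import *
S,T=calibration("scene"),calibration("top")
def t2(n,a,b):
    o,d=ray(S,[a]);o2,d2=ray(T,[b]);x,r=tri([(o,d[0]),(o2,d2[0])]);print(n,x.round(4),np.round(r,4))
t2("ring",(263.8,164.8),(202.8,161.4))
t2("brush",(274.9,235.3),(336,227.1))
t2("tgreen",(257.9,137.7),(178.6,149.6));t2("tblue",(244.6,152.1),(194,177.6))
t2("sgreen",(249.1,248.3),(313.2,247.9));t2("sblue",(233,255.7),(313.3,265.2))
t2("vialcap",(193.5,217),(229,270))
# ring ellipse in top/scene
for n,c in (("scene",S),("top",T)):
    im=cv2.imread(f"pics/{n}0.png");h=hsv(im)
    m=inr(h,(0,70,100),(8,255,255))|inr(h,(170,70,100),(180,255,255))
    l=cv2.connectedComponents(m.astype(np.uint8))[1]
    box=(slice(150,175),slice(190,217)) if n=="top" else (slice(155,175),slice(252,276))
    q=np.argwhere(m[box])+[box[0].start,box[1].start]
    e=cv2.fitEllipse(q[:,::-1].astype(np.float32));print(n,e,plane(c,[e[0]],0.077).round(4))
    print("  ring from plane pts", [plane(c,q[:,::-1],0.077)[:,i].min().round(4) for i in (0,1)],[plane(c,q[:,::-1],0.077)[:,i].max().round(4) for i in (0,1)])
# rack outline at z=.063 in top
im=cv2.imread("pics/top0.png");h=hsv(im);m=inr(h,(112,100,50),(135,255,255)).astype(np.uint8)
m[:200]=0;m[:,:280]=0;m[:,350:]=0
q=np.argwhere(m)[:,::-1]
w=plane(T,q,0.063)[:,:2].astype(np.float32);print("rack",cv2.minAreaRect(w))
im=cv2.imread("pics/top0.png");cr=im[120:270,280:350]
# probe white
for n,b in (("scene",(160,215,320,350)),("top",(120,165,295,335))):
    im=cv2.imread(f"pics/{n}0.png");h=hsv(im);m=(h[1]<70)&(h[2]>140);k=np.zeros_like(m);k[b[0]:b[1],b[2]:b[3]]=1
    print(n,comps(m&k,8))
    m=inr(h,(3,120,120),(15,255,255));print(" orange",comps(m&k,2))
E
```

```text
ring [0.5967 0.2991 0.0745] [0.0009 0.0009]
brush [0.463  0.0369 0.1479] [0.0014 0.0014]
tgreen [0.6039 0.3416 0.1255] [0.0003 0.0003]
tblue [0.5488 0.3067 0.1249] [0.0007 0.0007]
sgreen [0.4285 0.0704 0.0984] [0.0005 0.0005]
sblue [0.395  0.0694 0.0988] [0.0009 0.0009]
vialcap [0.3805 0.2312 0.0631] [0.0007 0.0007]
scene ((263.720703125, 164.19857788085938), (9.249335289001465, 14.529617309570312), 89.02132415771484) [[0.5952 0.2986 0.077 ]]
  ring from plane pts [np.float64(0.5756), np.float64(0.2786)] [np.float64(0.615), np.float64(0.3188)]
top ((203.09178161621094, 161.8612518310547), (16.572349548339844, 17.027912139892578), 69.42961120605469) [[0.5958 0.2978 0.077 ]]
  ring from plane pts [np.float64(0.5762), np.float64(0.2789)] [np.float64(0.6153), np.float64(0.3173)]
rack ((0.44459134340286255, 0.056358471512794495), (0.14015351235866547, 0.08371789753437042), 1.9320762157440186)
scene [([320, 167, 24, 39, 466], [332.3, 184.9]), ([348, 205, 2, 10, 15], [348.7, 210.3]), ([328, 212, 3, 3, 8], [329.1, 213.1])]
 orange []
top [([309, 123, 5, 4, 18], [311.0, 124.3]), ([311, 128, 16, 18, 176], [317.9, 137.5]), ([308, 146, 10, 8, 44], [311.6, 150.5])]
 orange [([305, 163, 4, 2, 6], [306.5, 163.5])]
```

View pics/c1.png

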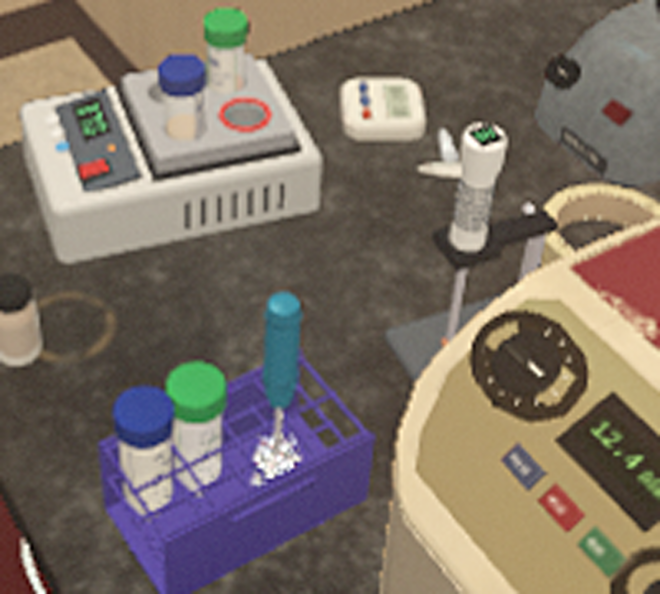

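The enlarged scene view agrees: brush handle (283,350), probe hanging in its arm (475,190) with the stand's arm at z≈0.118, and the post toward (535,230). Positions agree with the stated heights (ring 0.0745, caps about 0.10 and 0.125 at centroid). I'll hover over the brush and turn the closing axis to world x.

play_rows:
  moves:
    - {"grip": 1, "delta_pos": [2.2, -5.05, 0.6], "turn": -0.106}
    - {"grip": 1, "delta_pos": [2.2, -5.05, 0.6], "turn": -0.106}
    - {"grip": 1, "delta_pos": [2.2, -5.05, 0.6], "turn": -0.106}
    - {"grip": 1, "delta_pos": [2.2, -5.05, 0.6], "turn": -0.106}
    - {"grip": 1, "delta_pos": [2.2, -5.05, 0.6], "turn": -0.106}

```text
t: 0.72
ee_pos: [0.3102, 0.3903, 0.2854]
orientation: [1.272, 2.872, -0.001]
wrist_force: [0.8, -0.7, 0.5]
opening: 1.001
grasp_force: 0.0
```

play_rows:
  moves:
    - {"grip": 1, "delta_pos": [2.2, -5.05, 0.6], "turn": -0.106}
    - {"grip": 1, "delta_pos": [2.2, -5.05, 0.6], "turn": -0.106}
    - {"grip": 1, "delta_pos": [2.2, -5.05, 0.6], "turn": -0.106}
    - {"grip": 1, "delta_pos": [2.2, -5.05, 0.6], "turn": -0.106}
    - {"grip": 1, "delta_pos": [2.2, -5.05, 0.6], "turn": -0.106}

```text
t: 1.35
ee_pos: [0.4201, 0.1379, 0.3156]
orientation: [-1.98, -2.439, -0.0]
wrist_force: [1.7, 0.2, -0.4]
opening: 0.999
grasp_force: 0.0
```

play_rows:
  moves:
    - {"grip": 1, "delta_pos": [2.2, -5.05, 0.6], "turn": -0.106}
    - {"grip": 1, "delta_pos": [2.2, -5.05, 0.6], "turn": -0.106}
    - {"grip": 0.6, "delta_pos": [0, 0, 0], "turn": 0}
    - {"grip": 0.6, "delta_pos": [0, 0, 0], "turn": 0}
    - {"grip": 0.6, "delta_pos": [0, 0, 0], "turn": 0}

```text
t: 1.98
ee_pos: [0.4633, 0.0399, 0.3273]
orientation: [-2.221, -2.221, 0.001]
wrist_force: [-0.7, 0.8, -1.3]
opening: 0.684
grasp_force: 0.0
```

```bash
python3 - <<'E'
from h import *
o=get_obs();print(o["t"],o["ee_pos"],o["orientation"],o["qpos"])
c=calibration("wrist");im=snapshot("wrist");cv2.imwrite("pics/w1.png",im)
T=np.array(c["camera_from_world"]);print(-T[:3,:3].T@T[:3,3],T[2,:3])
np.save("w1.npy",c,allow_pickle=True)
s=snapshot("scene");cv2.imwrite("pics/s1.png",s)
cv2.imwrite("pics/w1s.png",np.hstack([im[::1],s])[:, :] if 0 else cv2.resize(np.hstack([im,s]),(800,300)))
h=hsv(im);print("teal",comps(inr(h,(88,120,60),(102,255,255))))
E
```

```text
1.975 [0.46334063 0.03987438 0.3272756 ] [-2.22058105e+00 -2.22105072e+00  5.48569049e-04] [ 3.19963402e-02 -1.80132433e-01  1.93492170e+00  4.13059308e-04
  1.38766344e+00  3.17094564e-02]
[0.46254797 0.1207738  0.45509148] [-5.51818894e-05 -3.06824241e-01 -9.51766191e-01]
teal [([249, 165, 20, 34, 535], [258.2, 182.0])]
```

View pics/w1s.png

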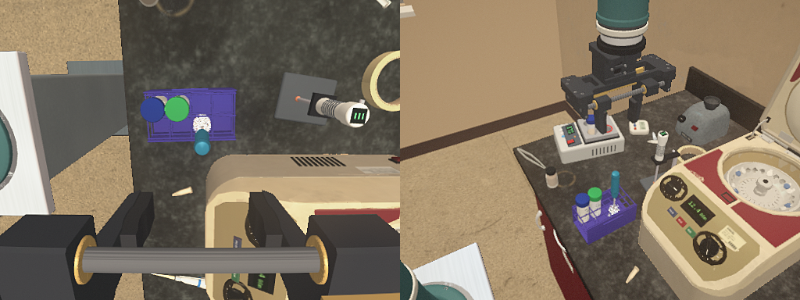

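The wrist view (left half) shows the brush handle at about (202,140) and the probe at (345,112). The scene view shows the gripper's long axis along x, so the centrifuge is clear on the -y side.

```bash
python3 - <<'E'
from h import *
S,T=calibration("scene"),calibration("top");W=np.load("w1.npy",allow_pickle=True).item()
def R(c,p): o,d=ray(c,[p]);return (o,d[0])
print(tri([R(S,(274.9,235.3)),R(T,(336,227.1)),R(W,(258.2,182))]))
print(tri([R(T,(336,227.1)),R(W,(258.2,182))]))
# axis estimate: plane through handle centreline for each view, vertical axis -> xy lines
for n,f,c in (("scene","scene0",S),("top","top0",T),("w","w1",W)):
    im=cv2.imread(f"pics/{f}.png");h=hsv(im);m=inr(h,(88,120,60),(102,255,255)).astype(np.uint8)
    m[:120]=0;m[300:]=0
    q=np.argwhere(m)[:,::-1].astype(float);print(n,len(q),plane(c,[q.mean(0)],0.148).round(4))
    o,_=ray(c,[(0,0)]);hd=np.array([.463,.0375])-o[:2];print("  dir",hd/np.linalg.norm(hd))
# rings/tubes checks in wrist
im=cv2.imread("pics/w1.png");h=hsv(im)
print("green",comps(inr(h,(50,120,60),(75,255,255)),30));print("blue",comps(inr(h,(103,120,40),(119,255,255)),60));print("purple",comps(inr(h,(112,100,50),(135,255,255)),200))
m=(h[1]<60)&(h[2]>140);m[:100]=0;m[180:]=0;m[:,:370]=0;m[:,480:]=0;print("probe",comps(m,20))
q=np.argwhere(inr(h,(112,80,40),(135,255,255)))[:,::-1]
q=q[(q[:,0]>170)&(q[:,0]<320)&(q[:,1]<200)];w=plane(W,q,0.063)[:,:2];print("rackW",cv2.minAreaRect(w.astype(np.float32)))
E
```

```text
(array([0.46349796, 0.03772566, 0.14654939]), [np.float64(0.0013172085673098582), np.float64(0.0019340578917949787), np.float64(0.0010893974008851963)])
(array([0.46425918, 0.03694352, 0.1444418 ]), [np.float64(0.0014136763299504545), np.float64(0.0014136763299504277)])
scene 307 [[0.4605 0.0394 0.148 ]]
  dir [0.55967881 0.82870962]
top 149 [[0.4601 0.0442 0.148 ]]
  dir [ 0.59347469 -0.80485265]
w 535 [[0.4637 0.0392 0.148 ]]
  dir [ 0.00542811 -0.99998527]
green [([210, 123, 32, 33, 786], [226.0, 139.2])]
blue [([180, 124, 31, 33, 782], [194.9, 140.0])]
purple [([179, 112, 124, 70, 6032], [244.6, 145.7])]
probe [([382, 125, 15, 6, 32], [389.6, 127.1]), ([404, 125, 20, 21, 175], [411.3, 133.2]), ([425, 127, 48, 36, 837], [447.1, 143.3]), ([420, 130, 10, 15, 32], [424.0, 135.3])]
rackW ((0.4429137110710144, 0.058776453137397766), (0.14514096081256866, 0.08086412400007248), 1.3714838027954102)
```

play_rows:
  moves:
    - {"grip": 0.6, "delta_pos": [0, -0.1, -4], "turn": 0}
    - {"grip": 0.6, "delta_pos": [0, -0.1, -5], "turn": 0}
    - {"grip": 0.6, "delta_pos": [0, 0, -5], "turn": 0}
    - {"grip": 0.6, "delta_pos": [0, 0, -4.1], "turn": 0}
    - {"grip": 0.6, "delta_pos": [0, 0, 0], "turn": 0}

```text
t: 2.7
ee_pos: [0.4605, 0.0375, 0.1434]
orientation: [-2.218, -2.217, 0.009]
wrist_force: [-1.1, 0.4, 0.6]
opening: 0.601
grasp_force: 0.0
```

play_rows:
  moves:
    - {"grip": 0, "delta_pos": [0, 0, 0], "turn": 0}
    - {"grip": 0, "delta_pos": [0, 0, 0], "turn": 0}
    - {"grip": 0, "delta_pos": [0, 0, 0], "turn": 0}
    - {"grip": 0, "delta_pos": [0, 0, 0], "turn": 0}
    - {"grip": 0, "delta_pos": [0, 0, 0], "turn": 0}

```text
t: 3.32
ee_pos: [0.4646, 0.0366, 0.1479]
orientation: [2.223, 2.218, 0.002]
wrist_force: [-0.6, -0.5, 6.4]
opening: 0.192
grasp_force: 30.0
```

play_rows:
  moves:
    - {"grip": 0, "delta_pos": [0, 0, 0], "turn": 0}
    - {"grip": 0, "delta_pos": [0, 0, 0], "turn": 0}
    - {"grip": 0, "delta_pos": [0, 0, 0], "turn": 0}
    - {"grip": 0, "delta_pos": [0, 0, 0], "turn": 0}
    - {"grip": 0, "delta_pos": [0, 0, 0], "turn": 0}

```text
t: 3.95
ee_pos: [0.4646, 0.0367, 0.1479]
orientation: [2.223, 2.218, 0.002]
wrist_force: [-2.1, -0.3, 6.5]
opening: 0.197
grasp_force: 30.0
```

play_rows:
  moves:
    - {"grip": 0, "delta_pos": [0, 0, 1], "turn": 0}
    - {"grip": 0, "delta_pos": [0, 0, 3], "turn": 0}
    - {"grip": 0, "delta_pos": [0, 0, 5], "turn": 0}
    - {"grip": 0, "delta_pos": [0, 0, 5], "turn": 0}
    - {"grip": 0, "delta_pos": [0, 0, 3], "turn": 0}

```text
t: 4.58
ee_pos: [0.4648, 0.0367, 0.3201]
orientation: [2.222, 2.217, 0.005]
wrist_force: [0.2, -0.3, -0.1]
opening: 0.196
grasp_force: 30.0
```

play_rows:
  moves:
    - {"grip": 0, "delta_pos": [1, 2, 0], "turn": 0}
    - {"grip": 0, "delta_pos": [2, 4, 0], "turn": 0}
    - {"grip": 0, "delta_pos": [2.5, 5, 0], "turn": 0}
    - {"grip": 0, "delta_pos": [2.5, 5, 0], "turn": 0}
    - {"grip": 0, "delta_pos": [2.5, 5, 0], "turn": 0}

```text
t: 5.2
ee_pos: [0.5696, 0.2482, 0.317]
orientation: [2.223, 2.219, 0.0]
wrist_force: [1.0, 0.1, 0.7]
opening: 0.192
grasp_force: 30.0
```

play_rows:
  moves:
    - {"grip": 0, "delta_pos": [1.6, 3.2, 0], "turn": 0}
    - {"grip": 0, "delta_pos": [1, 2, 0], "turn": 0}
    - {"grip": 0, "delta_pos": [0, 0, 0], "turn": 0}
    - {"grip": 0, "delta_pos": [0, 0, 0], "turn": 0}
    - {"grip": 0, "delta_pos": [0, 0, 0], "turn": 0}

```text
t: 5.82
ee_pos: [0.5947, 0.2977, 0.317]
orientation: [2.225, 2.218, -0.0]
wrist_force: [0.2, 0.0, -0.7]
opening: 0.191
grasp_force: 30.0
```

```bash
python3 - <<'E'
from h import *
o=get_obs();print(o["t"],o["ee_pos"],o["orientation"],o["wrist_force"])
for n in ("wrist","scene","top"):
    c=calibration(n);im=snapshot(n);cv2.imwrite(f"pics/{n}2.png",im);np.save(f"{n}2.npy",c,allow_pickle=True)
    p=o["ee_pos"]
    print(n,proj(c,[p,p-[0,0,.145],p-[0,0,.087],[.596,.2985,.077]]).round(1).tolist())
I=[cv2.imread(f"pics/{n}2.png") for n in ("wrist","scene","top")]
cr=[I[0][60:360,100:400],I[1][70:220,180:330],I[2][90:240,130:280]]
cv2.imwrite("pics/b2.png",np.hstack([cv2.resize(x,(266,266),interpolation=cv2.INTER_CUBIC) for x in cr]))
E
```

```text
5.825 [0.59471161 0.29765657 0.31702176] [ 2.22454081e+00  2.21805678e+00 -1.14646244e-04] [ 0.15488186  0.02638316 -0.66949239]
wrist [[258.8, 284.3], [257.8, 191.4], [258.1, 215.2], [258.7, 166.9]]
scene [[265.3, 69.3], [264.3, 131.0], [264.7, 108.1], [264.0, 164.1]]
top [[186.0, 117.0], [197.5, 147.6], [193.4, 136.8], [202.8, 161.8]]
```

View pics/b2.png

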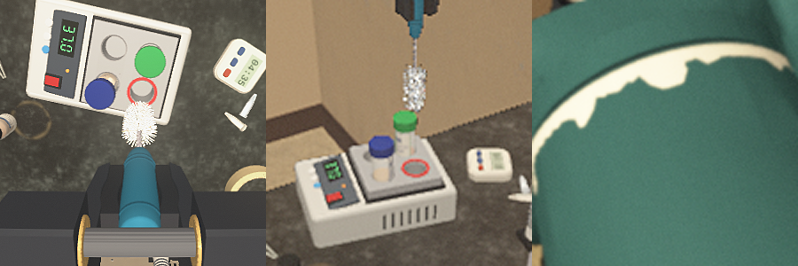

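The wrist crop shows the bristle head (140,122) just in front of the ring (142,92). In the scene crop it hangs upright above and left of the ring. The top view is hidden by the arm.

```bash
python3 - <<'E'
from h import *
W,S=[np.load(f"{n}2.npy",allow_pickle=True).item() for n in ("wrist","scene")]
def red(f,b):
    im=cv2.imread(f);h=hsv(im);m=inr(h,(0,90,100),(8,255,255))|inr(h,(170,90,100),(180,255,255))
    k=np.zeros_like(m);k[b[0]:b[1],b[2]:b[3]]=1;return np.argwhere(m&k)[:,::-1].astype(np.float32)
q=red("pics/wrist2.png",(135,185,235,290));w=plane(W,q,.077)[:,:2]
c,r=cv2.minEnclosingCircle(w.astype(np.float32));print("ring W",c,r)
q=red("pics/scene2.png",(150,180,245,285));w=plane(S,q,.077)[:,:2]
c,r=cv2.minEnclosingCircle(w.astype(np.float32));print("ring S",c,r)
rows=[]
for n,f,c,b,v in (("W","wrist2",W,(172,232,225,290),150),("S","scene2",S,(100,136,250,282),150)):
    im=cv2.imread(f"pics/{f}.png");h=hsv(im)
    m=(h[1]<60)&(h[2]>v);k=np.zeros_like(m);k[b[0]:b[1],b[2]:b[3]]=1;m&=k
    x=[s for s in comps(m,40)];print(n,x)
    q=np.argwhere(m)
    for v in range(b[0],b[1],5):
        u=q[q[:,0]==v][:,1]
        if len(u)>3: print(v,u.min(),u.max(),(u.min()+u.max())/2,end=" | ")
    print()
E
```

```text
ring W (0.5974005460739136, 0.30201345682144165) 0.019418291747570038
ring S (0.5957126021385193, 0.2980145215988159) 0.019751962274312973
W [([225, 172, 65, 54, 2351], [258.1, 193.9])]
172 229 289 259.0 | 177 226 289 257.5 | 182 225 289 257.0 | 187 225 289 257.0 | 192 239 289 264.0 | 197 238 289 263.5 | 202 238 276 257.0 | 207 237 276 256.5 | 212 237 274 255.5 | 217 244 272 258.0 | 222 245 269 257.0 | 
S [([257, 100, 13, 33, 260], [263.3, 118.7])]
110 259 269 264.0 | 115 258 267 262.5 | 120 258 268 263.0 | 125 257 269 263.0 | 130 258 266 262.0 |
```

play_rows:
  moves:
    - {"grip": 0, "delta_pos": [0.25, 0.05, -2], "turn": 0}
    - {"grip": 0, "delta_pos": [0, 0, -3], "turn": 0}
    - {"grip": 0, "delta_pos": [0, 0, -2.5], "turn": 0}
    - {"grip": 0, "delta_pos": [0, 0, -1], "turn": 0}
    - {"grip": 0, "delta_pos": [0, 0, 0], "turn": 0}

```text
t: 6.6
ee_pos: [0.5969, 0.2988, 0.2301]
orientation: [-2.223, -2.218, 0.004]
wrist_force: [-0.2, -0.1, -0.1]
opening: 0.193
grasp_force: 30.0
```

```bash
python3 - <<'E'
from h import *
o=get_obs();print(o["t"],o["ee_pos"],o["orientation"],o["wrist_force"])
I=[]
for n in ("wrist","scene"):
    c=calibration(n);im=snapshot(n);cv2.imwrite(f"pics/{n}3.png",im);np.save(f"{n}3.npy",c,allow_pickle=True)
    p=o["ee_pos"];u=proj(c,[p-[0,0,.145],[.596,.2985,.077]]);print(n,u.round(1).tolist())
    x,y=u[1].astype(int);r=(75,36)[n=="scene"]; print("origin",x-r,y-r)
    I.append(cv2.resize(im[y-r:y+r,x-r:x+r],(400,400),interpolation=cv2.INTER_CUBIC))
cv2.imwrite("pics/b3.png",np.hstack(I))
E
```

```text
6.6 [0.59688387 0.29879716 0.23014069] [-2.22318047 -2.21844425  0.00375294] [-0.15483379 -0.11173081 -0.06341938]
wrist [[258.2, 191.3], [257.2, 189.0]]
origin 182 113
scene [[264.3, 161.2], [264.0, 164.1]]
origin 228 128
```

View pics/b3.png

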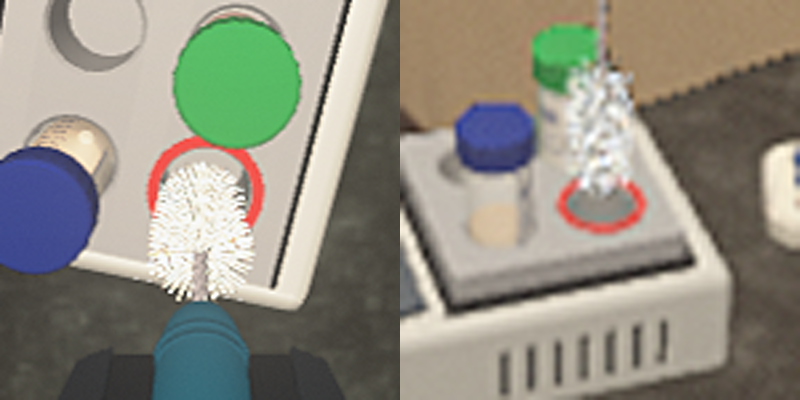

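The wrist crop shows the brush head at u≈200 and the ring centre at u≈207, so the brush is about 2 mm short in x and slightly short in y. The scene crop agrees. I'll correct and go in.

play_rows:
  moves:
    - {"grip": 0, "delta_pos": [0.2, 0.1, 0], "turn": 0}
    - {"grip": 0, "delta_pos": [0, 0, -1], "turn": 0}
    - {"grip": 0, "delta_pos": [0, 0, -1.5], "turn": 0}
    - {"grip": 0, "delta_pos": [0, 0, -0.5], "turn": 0}
    - {"grip": 0, "delta_pos": [0, 0, 0], "turn": 0}

```text
t: 7.32
ee_pos: [0.5988, 0.2999, 0.2003]
orientation: [-2.223, -2.219, 0.003]
wrist_force: [0.7, 0.3, -1.5]
opening: 0.193
grasp_force: 30.0
```

play_rows:
  moves:
    - {"grip": 0, "delta_pos": [0, 0, -1], "turn": 0}
    - {"grip": 0, "delta_pos": [0, 0, -0.8], "turn": 0}
    - {"grip": 0, "delta_pos": [0, 0, 0], "turn": 0}
    - {"grip": 0, "delta_pos": [0, 0, 0], "turn": 0}
    - {"grip": 0, "delta_pos": [0, 0, 0], "turn": 0}

```text
t: 7.95
ee_pos: [0.5998, 0.3003, 0.1842]
orientation: [2.224, 2.219, 0.001]
wrist_force: [-0.1, -0.3, -1.7]
opening: 0.194
grasp_force: 30.0
```

play_rows:
  moves:
    - {"grip": 0, "delta_pos": [0, 0, -0.6], "turn": 0}
    - {"grip": 0, "delta_pos": [0, 0, 0], "turn": 0}
    - {"grip": 0, "delta_pos": [0, 0, 0], "turn": 0}
    - {"grip": 0, "delta_pos": [0, 0, 0], "turn": 0}
    - {"grip": 0, "delta_pos": [0, 0, 0], "turn": 0}

```text
t: 8.57
ee_pos: [0.5996, 0.3002, 0.1779]
orientation: [2.224, 2.219, 0.0]
wrist_force: [-0.0, -0.1, -0.7]
opening: 0.194
grasp_force: 30.0
```

play_rows:
  moves:
    - {"grip": 0, "delta_pos": [0, 0, -0.3], "turn": 0}
    - {"grip": 0, "delta_pos": [0, 0, 0], "turn": 0}
    - {"grip": 0, "delta_pos": [0, 0, 0], "turn": 0}
    - {"grip": 0, "delta_pos": [0, 0, 0], "turn": 0}
    - {"grip": 0, "delta_pos": [0, 0, 0], "turn": 0}

```text
t: 9.2
ee_pos: [0.5999, 0.3004, 0.1753]
orientation: [2.223, 2.219, 0.002]
wrist_force: [0.0, 0.7, 4.2]
opening: 0.196
grasp_force: 30.0
```

play_rows:
  moves:
    - {"grip": 0, "delta_pos": [0, 0, 1.8], "turn": 0}
    - {"grip": 0, "delta_pos": [0, 0, 2], "turn": 0}
    - {"grip": 0, "delta_pos": [0, 0, 1], "turn": 0}
    - {"grip": 0, "delta_pos": [0, 0, 0], "turn": 0}
    - {"grip": 0, "delta_pos": [0, 0, 0], "turn": 0}

```text
t: 9.82
ee_pos: [0.5992, 0.3001, 0.2223]
orientation: [-2.223, -2.219, 0.001]
wrist_force: [-0.1, -0.2, -0.4]
opening: 0.196
grasp_force: 30.0
```

play_rows:
  moves:
    - {"grip": 0, "delta_pos": [0, 0, -1.8], "turn": 0}
    - {"grip": 0, "delta_pos": [0, 0, -2], "turn": 0}
    - {"grip": 0, "delta_pos": [0, 0, -1], "turn": 0}
    - {"grip": 0, "delta_pos": [0, 0, 0], "turn": 0}
    - {"grip": 0, "delta_pos": [0, 0, 0], "turn": 0}

```text
t: 10.45
ee_pos: [0.5992, 0.3002, 0.1749]
orientation: [-2.223, -2.219, 0.001]
wrist_force: [-1.9, -0.4, 6.2]
opening: 0.193
grasp_force: 30.0
```

play_rows:
  moves:
    - {"grip": 0, "delta_pos": [0, 0, 1.8], "turn": 0}
    - {"grip": 0, "delta_pos": [0, 0, 2], "turn": 0}
    - {"grip": 0, "delta_pos": [0, 0, 1], "turn": 0}
    - {"grip": 0, "delta_pos": [0, 0, 0], "turn": 0}
    - {"grip": 0, "delta_pos": [0, 0, 0], "turn": 0}

```text
t: 11.08
ee_pos: [0.5992, 0.3, 0.2223]
orientation: [-2.223, -2.219, 0.001]
wrist_force: [0.1, 0.5, -0.2]
opening: 0.192
grasp_force: 30.0
```

play_rows:
  moves:
    - {"grip": 0, "delta_pos": [0, 0, -1.8], "turn": 0}
    - {"grip": 0, "delta_pos": [0, 0, -2], "turn": 0}
    - {"grip": 0, "delta_pos": [0, 0, -1], "turn": 0}
    - {"grip": 0, "delta_pos": [0, 0, 0], "turn": 0}
    - {"grip": 0, "delta_pos": [0, 0, 0], "turn": 0}

```text
t: 11.7
ee_pos: [0.5991, 0.3001, 0.1746]
orientation: [-2.223, -2.219, 0.002]
wrist_force: [-1.1, -0.4, 5.0]
opening: 0.193
grasp_force: 30.0
```

play_rows:
  moves:
    - {"grip": 0, "delta_pos": [0, 0, 1.8], "turn": 0}
    - {"grip": 0, "delta_pos": [0, 0, 2], "turn": 0}
    - {"grip": 0, "delta_pos": [0, 0, 1.2], "turn": 0}
    - {"grip": 0, "delta_pos": [0, 0, 0], "turn": 0}
    - {"grip": 0, "delta_pos": [0, 0, 0], "turn": 0}

```text
t: 12.32
ee_pos: [0.5992, 0.3001, 0.2244]
orientation: [-2.224, -2.219, 0.001]
wrist_force: [0.2, -0.6, -1.3]
opening: 0.198
grasp_force: 30.0
```

play_rows:
  moves:
    - {"grip": 0, "delta_pos": [0, 0, 2], "turn": 0}
    - {"grip": 0, "delta_pos": [0, 0, 3.5], "turn": 0}
    - {"grip": 0, "delta_pos": [0, 0, 3], "turn": 0}
    - {"grip": 0, "delta_pos": [0, 0, 1], "turn": 0}
    - {"grip": 0, "delta_pos": [-1.2, -2.3, 0], "turn": 0}

```text
t: 12.95
ee_pos: [0.5881, 0.2781, 0.3207]
orientation: [2.222, 2.22, 0.003]
wrist_force: [0.4, -0.6, -0.3]
opening: 0.198
grasp_force: 30.0
```

play_rows:
  moves:
    - {"grip": 0, "delta_pos": [-2.5, -5, 0], "turn": 0}
    - {"grip": 0, "delta_pos": [-2.5, -5, 0], "turn": 0}
    - {"grip": 0, "delta_pos": [-2.5, -5, 0], "turn": 0}
    - {"grip": 0, "delta_pos": [-2.5, -5, 0], "turn": 0}
    - {"grip": 0, "delta_pos": [-1.5, -2.6, 0], "turn": 0}

```text
t: 13.58
ee_pos: [0.4707, 0.0492, 0.3191]
orientation: [-2.225, -2.217, 0.002]
wrist_force: [0.1, 0.1, -0.1]
opening: 0.191
grasp_force: 30.0
```

play_rows:
  moves:
    - {"grip": 0, "delta_pos": [-0.7, -1.4, 0], "turn": 0}
    - {"grip": 0, "delta_pos": [0, 0, 0], "turn": 0}
    - {"grip": 0, "delta_pos": [0, 0, 0], "turn": 0}
    - {"grip": 0, "delta_pos": [0, 0, -3], "turn": 0}
    - {"grip": 0, "delta_pos": [0, 0, -3], "turn": 0}

```text
t: 14.2
ee_pos: [0.4665, 0.0383, 0.2593]
orientation: [2.221, 2.221, 0.002]
wrist_force: [-0.0, 0.1, -0.3]
opening: 0.195
grasp_force: 30.0
```

```bash
python3 - <<'E'
from h import *
o=get_obs();print(o["t"],o["ee_pos"],o["orientation"],o["wrist_force"])
I=[]
for n in ("wrist","scene"):
    c=calibration(n);im=snapshot(n);cv2.imwrite(f"pics/{n}4.png",im)
    p=o["ee_pos"];u=proj(c,[p-[0,0,.145]]);print(n,u.round(1).tolist())
    x,y=u[0].astype(int);r=(75,45)[n=="scene"]
    I.append(cv2.resize(im[y-r:y+r,x-r:x+r],(400,400),interpolation=cv2.INTER_CUBIC))
cv2.imwrite("pics/b4.png",np.hstack(I))
E
```

```text
14.2 [0.46648257 0.03831143 0.25933568] [2.22148428e+00 2.22056214e+00 1.80305363e-03] [-0.03410971  0.07620523 -0.27353032]
wrist [[257.6, 191.5]]
scene [[276.3, 246.4]]
```

View pics/b4.png

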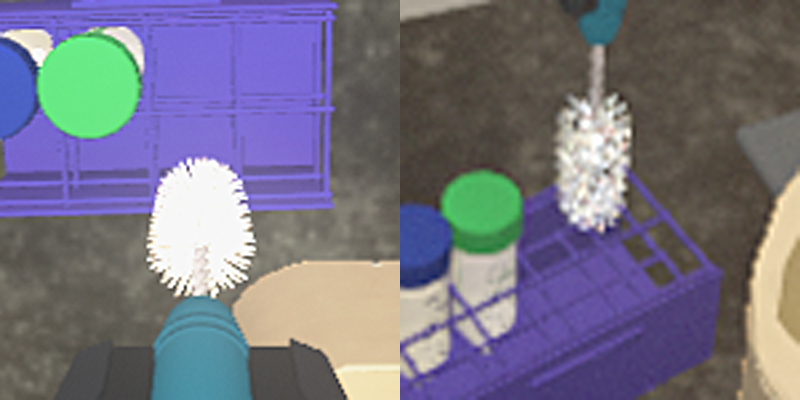

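The wrist crop shows the head (200,225) over the third hole of the near row (dividers at u=150 and 235), with the hole to its right free too. I'll shift back to the original pick-up spot and lower.

play_rows:
  moves:
    - {"grip": 0, "delta_pos": [-0.2, -0.15, -2], "turn": 0}
    - {"grip": 0, "delta_pos": [0, 0, -1.5], "turn": 0}
    - {"grip": 0, "delta_pos": [0, 0, -1.5], "turn": 0}
    - {"grip": 0, "delta_pos": [0, 0, 0], "turn": 0}
    - {"grip": 0, "delta_pos": [0, 0, 0], "turn": 0}

```text
t: 14.92
ee_pos: [0.4639, 0.0358, 0.2102]
orientation: [2.223, 2.219, 0.001]
wrist_force: [-0.4, -0.0, -0.4]
opening: 0.195
grasp_force: 30.0
```

play_rows:
  moves:
    - {"grip": 0, "delta_pos": [0, 0, -1.5], "turn": 0}
    - {"grip": 0, "delta_pos": [0, 0, -2], "turn": 0}
    - {"grip": 0, "delta_pos": [0, 0, -1], "turn": 0}
    - {"grip": 0, "delta_pos": [0, 0, 0], "turn": 0}
    - {"grip": 0, "delta_pos": [0, 0, 0], "turn": 0}

```text
t: 15.55
ee_pos: [0.4639, 0.0357, 0.1652]
orientation: [2.223, 2.219, 0.001]
wrist_force: [-0.5, -0.3, 0.3]
opening: 0.194
grasp_force: 30.0
```

play_rows:
  moves:
    - {"grip": 0, "delta_pos": [0.05, 0.1, -1], "turn": 0}
    - {"grip": 0, "delta_pos": [0, 0, -0.65], "turn": 0}
    - {"grip": 0, "delta_pos": [0, 0, 0], "turn": 0}
    - {"grip": 0, "delta_pos": [0, 0, 0], "turn": 0}
    - {"grip": 0, "delta_pos": [0, 0, 0], "turn": 0}

```text
t: 16.18
ee_pos: [0.464, 0.0367, 0.1483]
orientation: [2.224, 2.219, 0.0]
wrist_force: [-0.2, -0.0, -1.2]
opening: 0.194
grasp_force: 30.0
```

play_rows:
  moves:
    - {"grip": 0, "delta_pos": [0, 0, -0.1], "turn": 0}
    - {"grip": 0, "delta_pos": [0, 0, 0], "turn": 0}
    - {"grip": 0.6, "delta_pos": [0, 0, 0], "turn": 0}
    - {"grip": 0.6, "delta_pos": [0, 0, 0], "turn": 0}
    - {"grip": 0.6, "delta_pos": [0, 0, 0], "turn": 0}

```text
t: 16.8
ee_pos: [0.464, 0.0367, 0.1473]
orientation: [2.224, 2.219, 0.0]
wrist_force: [-0.2, 0.6, 0.6]
opening: 0.515
grasp_force: 0.0
```

play_rows:
  moves:
    - {"grip": 0.6, "delta_pos": [0, 0, 0], "turn": 0}
    - {"grip": 0.6, "delta_pos": [0, 0, 2], "turn": 0}
    - {"grip": 0.6, "delta_pos": [0, 0, 5], "turn": 0}
    - {"grip": 0.6, "delta_pos": [0, 0, 5], "turn": 0}
    - {"grip": 0.6, "delta_pos": [0, 0, 5], "turn": 0}

```text
t: 17.42
ee_pos: [0.4637, 0.0367, 0.3187]
orientation: [2.224, 2.219, 0.0]
wrist_force: [0.3, -0.7, -0.5]
opening: 0.604
grasp_force: 0.0
```

play_rows:
  moves:
    - {"grip": 0.6, "delta_pos": [2, 0, 1], "turn": 0}
    - {"grip": 0.6, "delta_pos": [4, 0, 0], "turn": 0}
    - {"grip": 0.6, "delta_pos": [2, 0, 0], "turn": 0}
    - {"grip": 0.6, "delta_pos": [0, 0, 0], "turn": 0}
    - {"grip": 0.6, "delta_pos": [0, 0, 0], "turn": 0}

```text
t: 18.05
ee_pos: [0.5433, 0.0367, 0.3269]
orientation: [-2.223, -2.219, 0.001]
wrist_force: [-0.2, -0.9, -0.1]
opening: 0.602
grasp_force: 0.0
```

```bash
python3 - <<'E'
from h import *
o=get_obs();print(o["t"],o["ee_pos"],o["orientation"],o["wrist_force"])
for n in ("wrist","scene","top"):
    c=calibration(n);im=snapshot(n);cv2.imwrite(f"pics/{n}5.png",im);np.save(f"{n}5.npy",c,allow_pickle=True)
    h=hsv(im);print(n,"teal",comps(inr(h,(88,120,60),(102,255,255)),60)[:4],proj(c,[[.464,.038,.148]]).round(1).tolist())
a,b=[cv2.imread(f"pics/{n}5.png") for n in ("wrist","scene")]
cv2.imwrite("pics/b5.png",np.hstack([cv2.resize(a[60:260,180:480],(450,300)),cv2.resize(b[150:310,210:370],(300,300))]))
E
```

```text
18.05 [0.54330355 0.03669795 0.32685315] [-2.22304169e+00 -2.21864450e+00  1.37408063e-03] [-0.1840997  -0.85210042 -0.12177934]
wrist teal [([158, 163, 33, 33, 650], [173.4, 179.3])] [[175.3, 180.3]]
scene teal [([270, 219, 11, 35, 302], [274.9, 235.6])] [[275.8, 234.4]]
top teal [([330, 221, 14, 13, 132], [336.6, 226.9])] [[335.1, 227.3]]
```

View pics/b5.png

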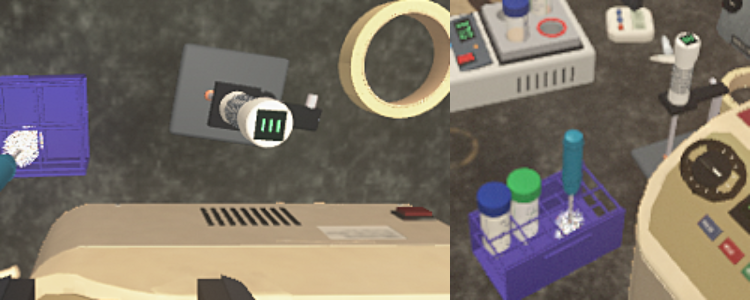

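The brush stands upright in its hole (teal handle at (173,179) wrist, (275,236) scene) and matches its original place. The probe's top disc is at about (359,142) in the wrist frame and its copper foot at about (319,123).

```bash
python3 - <<'E'
from h import *
W,S,T=[np.load(f"{n}5.npy",allow_pickle=True).item() for n in ("wrist","scene","top")]
def R(c,p): o,d=ray(c,[p]);return (o,d[0])
P={}
for n,b in (("wrist",(110,180,330,390)),("scene",(160,185,325,350)),("top",(120,150,305,335))):
    im=cv2.imread(f"pics/{n}5.png");h=hsv(im);k=np.zeros(im.shape[:2],bool);k[b[0]:b[1],b[2]:b[3]]=1
    d=comps((h[2]<80)&k,8); g=comps(inr(h,(45,100,60),(80,255,255))&k,3); o=comps(inr(h,(3,90,100),(16,255,255))&k,2)
    w=comps((h[1]<70)&(h[2]>150)&k,20)
    print(n,"dark",d,"green",g,"white",w)
for n,b in (("wrist",(110,140,305,335)),("scene",(205,250,310,345)),("top",(155,170,298,315))):
    im=cv2.imread(f"pics/{n}5.png");h=hsv(im);k=np.zeros(im.shape[:2],bool);k[b[0]:b[1],b[2]:b[3]]=1
    print(n,"foot",comps(inr(h,(3,80,90),(16,255,255))&k,2))
x=tri([R(W,(358.7,142)),R(T,(320,135.8)),R(S,(337,171))]);print("top disc",x)
print("foot",tri([R(W,(318.7,123.3)),R(T,(306.5,163.5))]))
E
```

```text
wrist dark [([367, 111, 23, 37, 399], [378.7, 132.0]), ([384, 111, 6, 6, 21], [387.1, 113.8]), ([330, 115, 34, 11, 158], [344.4, 120.1]), ([349, 133, 22, 21, 300], [359.7, 143.1]), ([330, 141, 10, 6, 32], [333.8, 144.2]), ([366, 150, 8, 8, 16], [369.7, 154.6]), ([378, 150, 6, 5, 19], [380.2, 152.2]), ([330, 154, 11, 5, 22], [333.1, 155.5]), ([343, 156, 11, 3, 13], [348.1, 156.6]), ([343, 159, 6, 10, 37], [345.5, 162.5]), ([360, 158, 22, 13, 81], [370.6, 164.1]), ([333, 162, 6, 5, 9], [335.3, 164.0]), ([335, 171, 2, 5, 8], [335.5, 173.0]), ([355, 171, 6, 8, 16], [357.6, 174.4]), ([330, 172, 6, 8, 26], [331.5, 176.5]), ([344, 174, 7, 6, 18], [346.3, 176.8])] green [([355, 139, 2, 6, 7], [355.7, 141.1]), ([359, 139, 3, 9, 16], [359.9, 143.1]), ([364, 140, 2, 9, 10], [364.3, 143.7]), ([354, 143, 1, 3, 3], [354.0, 144.0]), ([366, 143, 1, 4, 4], [366.0, 144.5])] white [([330, 121, 45, 37, 631], [352.3, 137.6]), ([384, 123, 6, 9, 47], [386.9, 127.1])]
scene dark [([329, 164, 10, 6, 13], [333.6, 166.0]), ([336, 171, 5, 3, 8], [338.1, 172.0]), ([342, 171, 3, 11, 16], [343.5, 176.7])] green [([334, 169, 6, 4, 15], [336.3, 170.5])] white [([325, 167, 19, 18, 221], [333.6, 177.1])]
top dark [([305, 120, 30, 30, 397], [322.3, 129.7]), ([305, 140, 5, 10, 24], [307.0, 144.1])] green [([317, 132, 6, 6, 26], [319.2, 134.7])] white [([311, 128, 16, 18, 177], [317.9, 137.5])]
wrist foot [([316, 120, 7, 7, 23], [318.5, 122.6])]
scene foot [([324, 232, 2, 3, 5], [324.4, 233.2]), ([314, 248, 1, 2, 2], [314.0, 248.5]), ([341, 248, 2, 1, 2], [341.5, 248.0])]
top foot [([305, 162, 5, 4, 14], [306.6, 163.4])]
top disc (array([0.62142657, 0.07884588, 0.1977807 ]), [np.float64(0.002556775140789043), np.float64(0.0023878481980798487), np.float64(0.0007788656320531558)])
foot (array([0.62231883, 0.07881542, 0.01696152]), [np.float64(0.0013102053660923975), np.float64(0.001310205366092397)])
```

play_rows:
  moves:
    - {"grip": 0.6, "delta_pos": [2, 1, 0], "turn": 0}
    - {"grip": 0.6, "delta_pos": [4, 2.2, 0], "turn": 0}
    - {"grip": 0.6, "delta_pos": [1.9, 1, 0], "turn": 0}
    - {"grip": 0.6, "delta_pos": [0, 0, -2], "turn": 0}
    - {"grip": 0.6, "delta_pos": [0, 0, -5], "turn": 0}

```text
t: 18.82
ee_pos: [0.6239, 0.0786, 0.2588]
orientation: [2.221, 2.217, 0.006]
wrist_force: [-0.1, -0.3, -1.2]
opening: 0.598
grasp_force: 0.0
```

play_rows:
  moves:
    - {"grip": 0.6, "delta_pos": [0, 0, -2], "turn": 0}
    - {"grip": 0.6, "delta_pos": [0, 0, 0], "turn": 0}
    - {"grip": 0.6, "delta_pos": [0, 0, 0], "turn": 0}
    - {"grip": 0.6, "delta_pos": [0, 0, 0], "turn": 0}
    - {"grip": 0.6, "delta_pos": [0, 0, 0], "turn": 0}

```text
t: 19.45
ee_pos: [0.6238, 0.0787, 0.2389]
orientation: [2.222, 2.218, 0.003]
wrist_force: [-0.7, -0.2, -0.4]
opening: 0.604
grasp_force: 0.0
```

```bash
python3 - <<'E'
from h import *
o=get_obs();print(o["t"],o["ee_pos"],o["wrist_force"])
c=calibration("wrist");im=snapshot("wrist");cv2.imwrite("pics/wrist6.png",im)
p=o["ee_pos"].copy()
print(proj(c,[[p[0],p[1],z] for z in (.199,.163,.12)]).round(1).tolist())
h=hsv(im);k=np.zeros(im.shape[:2],bool);k[150:290,190:330]=1
print(comps((h[1]<70)&(h[2]>150)&k,60), comps((h[2]<80)&k,60), comps(inr(h,(45,100,60),(80,255,255))&k,6))
cv2.imwrite("pics/w6.png",im)
E
```

```text
19.45 [0.62377386 0.07872857 0.23887115] [-0.65215108 -0.24225661 -0.3969903 ]
[[258.2, 245.0], [257.8, 221.2], [257.5, 200.9]]
[([299, 171, 29, 27, 361], [312.0, 185.1]), ([234, 185, 70, 85, 1907], [259.8, 225.2]), ([226, 261, 27, 20, 201], [242.2, 270.7]), ([254, 278, 23, 10, 61], [265.0, 281.9])] [([294, 166, 18, 18, 96], [301.5, 172.3]), ([238, 175, 92, 41, 1171], [290.1, 196.0]), ([309, 243, 21, 47, 822], [320.2, 267.2]), ([190, 246, 14, 44, 587], [196.2, 267.4])] [([262, 237, 4, 4, 7], [262.9, 238.0])]
```

View pics/w6.png

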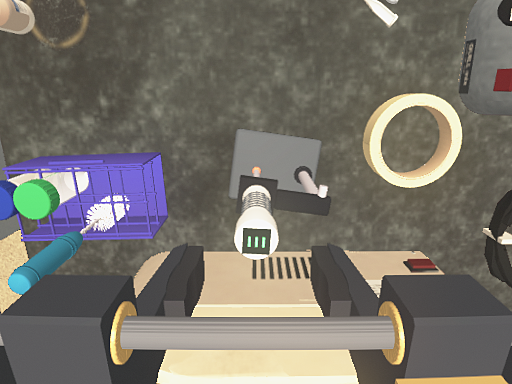

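The wrist view shows the probe's top disc centred at (257,236), between the fingers in x. It sits about 9 px up (+y) from the predicted TCP axis (258,245), so I'll shift y +2 mm, then descend and grip.

play_rows:
  moves:
    - {"grip": 0.6, "delta_pos": [-0.05, 0.2, -2], "turn": 0}
    - {"grip": 0.6, "delta_pos": [0, 0, -3], "turn": 0}
    - {"grip": 0.6, "delta_pos": [0, 0, -2], "turn": 0}
    - {"grip": 0.6, "delta_pos": [0, 0, -0.7], "turn": 0}
    - {"grip": 0.6, "delta_pos": [0, 0, 0], "turn": 0}

```text
t: 20.12
ee_pos: [0.6222, 0.0807, 0.1595]
orientation: [-2.223, -2.219, 0.001]
wrist_force: [-0.5, 0.3, 0.2]
opening: 0.598
grasp_force: 0.0
```

play_rows:
  moves:
    - {"grip": 0, "delta_pos": [0, 0, 0], "turn": 0}
    - {"grip": 0, "delta_pos": [0, 0, 0], "turn": 0}
    - {"grip": 0, "delta_pos": [0, 0, 0], "turn": 0}
    - {"grip": 0, "delta_pos": [0, 0, 0], "turn": 0}
    - {"grip": 0, "delta_pos": [0, 0, 0], "turn": 0}

```text
t: 20.75
ee_pos: [0.623, 0.0807, 0.161]
orientation: [2.223, 2.219, 0.002]
wrist_force: [-0.6, 0.4, 4.8]
opening: 0.264
grasp_force: 30.0
```

play_rows:
  moves:
    - {"grip": 0, "delta_pos": [0, 0, 0], "turn": 0}
    - {"grip": 0, "delta_pos": [0, 0, 0], "turn": 0}
    - {"grip": 0, "delta_pos": [0, 0, 0], "turn": 0}
    - {"grip": 0, "delta_pos": [0, 0, 0], "turn": 0}
    - {"grip": 0, "delta_pos": [0, 0, 0], "turn": 0}

```text
t: 21.38
ee_pos: [0.623, 0.0807, 0.161]
orientation: [2.223, 2.219, 0.002]
wrist_force: [-0.1, -1.1, 5.8]
opening: 0.266
grasp_force: 30.0
```

Opening 23.4 mm is more than the 20 mm handle, so the pads are catching the flared top. I'll reopen, go 6 mm lower and regrip.

play_rows:
  moves:
    - {"grip": 0.45, "delta_pos": [0, 0, 0], "turn": 0}
    - {"grip": 0.45, "delta_pos": [0, 0, 0], "turn": 0}
    - {"grip": 0.45, "delta_pos": [0, 0, -0.3], "turn": 0}
    - {"grip": 0.45, "delta_pos": [0, 0, -0.3], "turn": 0}
    - {"grip": 0.45, "delta_pos": [0, 0, 0], "turn": 0}

```text
t: 22.0
ee_pos: [0.622, 0.0806, 0.1534]
orientation: [-2.223, -2.219, 0.002]
wrist_force: [0.2, 0.3, 1.2]
opening: 0.448
grasp_force: 0.0
```

play_rows:
  moves:
    - {"grip": 0, "delta_pos": [0, 0, 0], "turn": 0}
    - {"grip": 0, "delta_pos": [0, 0, 0], "turn": 0}
    - {"grip": 0, "delta_pos": [0, 0, 0], "turn": 0}
    - {"grip": 0, "delta_pos": [0, 0, 0], "turn": 0}
    - {"grip": 0, "delta_pos": [0, 0, 0], "turn": 0}

```text
t: 22.62
ee_pos: [0.6225, 0.0807, 0.1542]
orientation: [-2.224, -2.219, 0.0]
wrist_force: [-0.2, 0.9, -0.9]
opening: 0.26
grasp_force: 32.4
```

```bash
python3 - <<'E'
from h import *
o=get_obs();print(o["t"],o["ee_pos"],o["wrist_force"],o["opening"])
I=[]
for n in ("wrist","scene"):
    c=calibration(n);im=snapshot(n);cv2.imwrite(f"pics/{n}7.png",im);np.save(f"{n}7.npy",c,allow_pickle=True)
    p=o["ee_pos"];u=proj(c,[p,p-[0,0,.14]]);print(n,u.round(1).tolist())
    x,y=u.mean(0).astype(int);r=(100,40)[n=="scene"];print(x-r,y-r)
    I.append(cv2.resize(im[y-r:y+r,x-r:x+r],(400,400),interpolation=cv2.INTER_CUBIC))
cv2.imwrite("pics/b7.png",np.hstack(I))
E
```

```text
22.625 [0.62247079 0.08066606 0.15417505] [-0.23789336  0.91564915 -0.86120255] 0.25996266922757505
wrist [[258.9, 284.3], [257.9, 193.1]]
158 138
scene [[333.4, 187.9], [325.0, 236.1]]
289 171
```

play_rows:
  moves:
    - {"grip": 0, "delta_pos": [0, 0, 0], "turn": 0}
    - {"grip": 0, "delta_pos": [0, 0, 0], "turn": 0}
    - {"grip": 0, "delta_pos": [0, 0, 0], "turn": 0}
    - {"grip": 0, "delta_pos": [0, 0, 0.5], "turn": 0}
    - {"grip": 0, "delta_pos": [0, 0, 0.5], "turn": 0}

```text
t: 23.35
ee_pos: [0.6226, 0.0807, 0.1646]
orientation: [2.224, 2.219, 0.0]
wrist_force: [0.2, 0.2, -1.2]
opening: 0.249
grasp_force: 32.4
```

play_rows:
  moves:
    - {"grip": 0, "delta_pos": [0, 0, 1], "turn": 0}
    - {"grip": 0, "delta_pos": [0, 0, 2], "turn": 0}
    - {"grip": 0, "delta_pos": [0, 0, 3], "turn": 0}
    - {"grip": 0, "delta_pos": [0, 0, 3], "turn": 0}
    - {"grip": 0, "delta_pos": [0, 0, 3], "turn": 0}

```text
t: 23.98
ee_pos: [0.6228, 0.0807, 0.2871]
orientation: [2.223, 2.218, 0.002]
wrist_force: [0.2, 0.4, -1.1]
opening: 0.258
grasp_force: 32.4
```

play_rows:
  moves:
    - {"grip": 0, "delta_pos": [0, 0, 2], "turn": 0}
    - {"grip": 0, "delta_pos": [0, 0, 1], "turn": 0}
    - {"grip": 0, "delta_pos": [0, 0, 0], "turn": 0}
    - {"grip": 0, "delta_pos": [0, 0, 0], "turn": 0}
    - {"grip": 0, "delta_pos": [0, 0, 0], "turn": 0}

```text
t: 24.6
ee_pos: [0.6219, 0.0806, 0.3126]
orientation: [-2.222, -2.218, 0.003]
wrist_force: [-0.5, -0.3, -0.7]
opening: 0.253
grasp_force: 32.4
```

```bash
python3 - <<'E'
from h import *
o=get_obs();print(o["t"],o["ee_pos"],o["orientation"],o["opening"])
for n in ("wrist","scene","top"):
    c=calibration(n);im=snapshot(n);cv2.imwrite(f"pics/{n}8.png",im);np.save(f"{n}8.npy",c,allow_pickle=True)
    p=o["ee_pos"];u=proj(c,[p-[0,0,a] for a in (0,.05,.135)]);print(n,u.round(1).tolist())
    x,y=u[2].astype(int);h=hsv(im);k=np.zeros(im.shape[:2],bool);k[max(y-40,0):y+40,max(x-30,0):x+30]=1
    print(" orange",comps(inr(h,(2,90,90),(18,255,255))&k,3))
E
```

```text
24.6 [0.62185948 0.08064893 0.31259013] [-2.2224636  -2.21801099  0.00316622] 0.25332788862813593
wrist [[258.8, 284.2], [258.5, 237.4], [258.2, 194.8]]
 orange [([253, 190, 12, 11, 67], [258.9, 194.4]), ([254, 228, 10, 3, 20], [258.5, 229.4])]
scene [[345.6, 116.9], [341.2, 141.8], [334.7, 178.8]]
 orange [([339, 141, 5, 6, 23], [341.3, 143.4]), ([333, 175, 6, 6, 22], [335.4, 177.7]), ([358, 190, 6, 11, 34], [360.9, 194.8])]
top [[329.3, 109.0], [323.9, 121.3], [316.1, 138.8]]
 orange [([307, 111, 2, 2, 4], [307.5, 111.5]), ([316, 116, 9, 6, 23], [320.0, 117.6])]
```

play_rows:
  moves:
    - {"grip": 0, "delta_pos": [-0.2, 2, 0], "turn": 0}
    - {"grip": 0, "delta_pos": [-0.5, 4, 0], "turn": 0}
    - {"grip": 0, "delta_pos": [-0.5, 4.5, 0], "turn": 0}
    - {"grip": 0, "delta_pos": [-0.5, 4.5, 0], "turn": 0}
    - {"grip": 0, "delta_pos": [-0.5, 4, 0], "turn": 0}

```text
t: 25.38
ee_pos: [0.5996, 0.2736, 0.3142]
orientation: [-2.222, -2.22, -0.001]
wrist_force: [1.0, 0.2, -0.1]
opening: 0.259
grasp_force: 32.4
```

play_rows:
  moves:
    - {"grip": 0, "delta_pos": [-0.3, 2, 0], "turn": 0}
    - {"grip": 0, "delta_pos": [0, 0.9, 0], "turn": 0}
    - {"grip": 0, "delta_pos": [0, 0, 0], "turn": 0}
    - {"grip": 0, "delta_pos": [0, 0, -3], "turn": 0}
    - {"grip": 0, "delta_pos": [0, 0, -3], "turn": 0}

```text
t: 26.0
ee_pos: [0.5984, 0.2982, 0.2544]
orientation: [2.225, 2.216, 0.002]
wrist_force: [-0.3, -0.8, -0.7]
opening: 0.257
grasp_force: 32.4
```

play_rows:
  moves:
    - {"grip": 0, "delta_pos": [0, 0, -2], "turn": 0}
    - {"grip": 0, "delta_pos": [0, 0, -1], "turn": 0}
    - {"grip": 0, "delta_pos": [0, 0, 0], "turn": 0}
    - {"grip": 0, "delta_pos": [0, 0, 0], "turn": 0}
    - {"grip": 0, "delta_pos": [0, 0, 0], "turn": 0}

```text
t: 26.62
ee_pos: [0.5982, 0.3, 0.2257]
orientation: [2.223, 2.219, 0.003]
wrist_force: [-0.2, 0.0, 0.1]
opening: 0.255
grasp_force: 32.4
```

```bash
cat > m.py <<'E'
from h import *
import sys
k=sys.argv[1]
o=get_obs();p=o["ee_pos"];print(o["t"],p,o["orientation"],o["wrist_force"])
for n in ("wrist","scene"):
    c=calibration(n);im=snapshot(n);cv2.imwrite(f"pics/{n}{k}.png",im);np.save(f"{n}{k}.npy",c,allow_pickle=True)
    print(n,"pred tip",proj(c,[p-[0,0,.1332]]).round(1).tolist())
    h=hsv(im);u=proj(c,[[.5965,.299,.076]])[0].astype(int);r=(45,16)[n=="scene"]
    b=np.zeros(im.shape[:2],bool);b[u[1]-r:u[1]+r,u[0]-r:u[0]+r]=1
    hue=h[0].astype(int);hue[hue>170]-=180
    m=b&(h[1]>100)&(h[2]>90)
    red=m&(abs(hue)<=5)&(h[1]>130);org=m&(hue>=6)&(hue<=18)
    print(" red",comps(red,5)," org",comps(org,3))
    q=np.argwhere(red)[:,::-1];w=plane(c,q,.077)[:,:2]
    ce,rr=cv2.minEnclosingCircle(w.astype(np.float32));print(" ring",ce,rr)
E
python3 m.py 9
```

```text
26.625 [0.59818096 0.30001869 0.22568668] [2.22300378 2.21869193 0.00341538] [-0.23021698  0.01874587  0.06473637]
wrist pred tip [[257.5, 195.7]]
 red [([235, 167, 24, 42, 235], [243.3, 187.3]), ([263, 172, 16, 36, 170], [272.2, 189.9])]  org [([268, 172, 3, 1, 3], [269.0, 172.0]), ([254, 191, 11, 9, 53], [259.0, 194.4]), ([254, 228, 10, 3, 20], [258.5, 229.4])]
 ring (0.597106397151947, 0.3020769953727722) 0.019188828766345978
scene pred tip [[264.6, 158.4]]
 red [([257, 160, 15, 10, 41], [263.5, 164.3])]  org [([264, 157, 3, 3, 7], [264.9, 158.3])]
 ring (0.5946979522705078, 0.29845115542411804) 0.019220011308789253
```

```bash
python3 - <<'E'
from h import *
W,S=[np.load(f"{n}9.npy",allow_pickle=True).item() for n in ("wrist","scene")]
for z in (.091,.095,.099):print(z,"W",plane(W,[(259,194.4)],z)[0,:2].round(4),"S",plane(S,[(264.9,158.3)],z)[0,:2].round(4))
o,d=ray(W,[(259,194.4)]);o2,d2=ray(S,[(264.9,158.3)]);print(tri([(o,d[0]),(o2,d2[0])]))
E
```

```text
0.091 W [0.5994 0.3007] S [0.6    0.3016]
0.095 W [0.5994 0.3019] S [0.5972 0.297 ]
0.099 W [0.5994 0.3031] S [0.5945 0.2925]
(array([0.59948624, 0.3008304 , 0.09165742]), [np.float64(8.047309699357649e-05), np.float64(8.047309699344214e-05)])
```

play_rows:
  moves:
    - {"grip": 0, "delta_pos": [-0.2, 0, -0.5], "turn": 0}
    - {"grip": 0, "delta_pos": [0, 0, -1], "turn": 0}
    - {"grip": 0, "delta_pos": [0, 0, -1.5], "turn": 0}
    - {"grip": 0, "delta_pos": [0, 0, -1.5], "turn": 0}
    - {"grip": 0, "delta_pos": [0, 0, -0.5], "turn": 0}

```text
t: 27.35
ee_pos: [0.5943, 0.2991, 0.1716]
orientation: [-2.223, -2.218, 0.005]
wrist_force: [-0.6, -0.7, -1.7]
opening: 0.258
grasp_force: 32.4
```

play_rows:
  moves:
    - {"grip": 0, "delta_pos": [0, 0, -0.4], "turn": 0}
    - {"grip": 0, "delta_pos": [0, 0, -0.4], "turn": 0}
    - {"grip": 0, "delta_pos": [0, 0, 0], "turn": 0}
    - {"grip": 0, "delta_pos": [0, 0, 0], "turn": 0}
    - {"grip": 0, "delta_pos": [0, 0, 0], "turn": 0}

```text
t: 27.98
ee_pos: [0.5957, 0.2998, 0.1667]
orientation: [2.223, 2.219, 0.001]
wrist_force: [-0.5, 0.5, -1.3]
opening: 0.253
grasp_force: 32.4
```

```bash
cat > f.py <<'E'
from h import *
import sys
W=[];F=[]
for i in range(6):
    o=get_obs();F.append(o["wrist_force"]);c=calibration("wrist");im=snapshot("wrist")
cv2.imwrite(f"pics/wf{sys.argv[1]}.png",im)
p=o["ee_pos"];print(o["t"],p,np.mean(F,0).round(2),np.std(F,0).round(2))
h=hsv(im);b=np.zeros(im.shape[:2],bool);b[180:285,240:280]=1
hue=h[0].astype(int)
print(comps(b&(h[1]>90)&(h[2]>90)&(hue>=6)&(hue<=20),3))
s=snapshot("scene");cs=calibration("scene");h=hsv(s);u=proj(cs,[p-[0,0,.05]])[0].astype(int);b=np.zeros(s.shape[:2],bool);b[u[1]-14:u[1]+14,u[0]-8:u[0]+8]=1
print("scene",u,comps(b&(h[1]>90)&(h[2]>90)&(h[0]>=4)&(h[0]<=20),2))
E
python3 f.py 1
```

```text
28.225 [0.5955296  0.29970606 0.16634384] [-0.01  0.17 -1.  ] [0.58 0.49 0.48]
[([254, 191, 11, 9, 45], [258.7, 194.9]), ([254, 228, 9, 3, 19], [258.3, 229.4])]
scene [263 150] [([269, 139, 2, 9, 15], [269.4, 143.4]), ([263, 150, 3, 5, 11], [263.9, 152.0])]
```

```bash
python3 m.py 10; python3 - <<'E'
from h import *
W=np.load("wrist10.npy",allow_pickle=True).item()
for z in (.033,.036,.039):print(z,plane(W,[(258.7,194.9)],z)[0].round(4))
for d in (0,.003,.006,.009,.012): print(d, proj(W,[[.5955,.2997,.035+d]]).round(1))
E
```

```text
28.325 [0.59550709 0.29971265 0.16625145] [2.22363187e+00 2.21921638e+00 1.34290233e-04] [-0.51536744  0.44690879 -1.79954147]
wrist pred tip [[257.9, 195.5]]
 red [([234, 186, 22, 47, 297], [241.6, 208.3]), ([265, 197, 23, 37, 223], [280.4, 217.0])]  org [([254, 192, 11, 8, 43], [258.6, 194.9]), ([254, 228, 9, 3, 19], [258.3, 229.4])]
 ring (0.5971935987472534, 0.30223679542541504) 0.019277039915323257
scene pred tip [[263.4, 177.9]]
 red [([257, 160, 15, 10, 39], [263.4, 164.7])]  org [([263, 151, 3, 3, 8], [263.9, 151.9])]
 ring (0.5946979522705078, 0.29845115542411804) 0.019220011308789253
0.033 [0.5962 0.3002 0.033 ]
0.036 [0.5962 0.3011 0.036 ]
0.039 [0.5962 0.302  0.039 ]
0 [[257.9 196.2]]
0.003 [[257.9 197.3]]
0.006 [[257.9 198.4]]
0.009 [[257.9 199.6]]
0.012 [[257.9 200.7]]
```

play_rows:
  moves:
    - {"grip": 0, "delta_pos": [0.1, 0.1, 0], "turn": 0}
    - {"grip": 0, "delta_pos": [0, 0, 0], "turn": 0}
    - {"grip": 0, "delta_pos": [0, 0, -0.3], "turn": 0}
    - {"grip": 0, "delta_pos": [0, 0, -0.3], "turn": 0}
    - {"grip": 0, "delta_pos": [0, 0, 0], "turn": 0}

```text
t: 29.05
ee_pos: [0.5965, 0.3007, 0.1601]
orientation: [2.224, 2.219, -0.0]
wrist_force: [0.6, -1.0, 0.9]
opening: 0.255
grasp_force: 32.3
```

```bash
python3 f.py 2
```

```text
29.3 [0.59658805 0.30075134 0.16043594] [ 0.   -0.33  0.69] [0.37 0.62 0.18]
[([250, 190, 3, 4, 4], [250.8, 191.5]), ([254, 196, 3, 5, 9], [254.8, 197.6])]
scene [263 152] [([269, 141, 2, 7, 10], [269.4, 143.9]), ([263, 152, 3, 3, 8], [264.1, 153.1])]
```

play_rows:
  moves:
    - {"grip": 0, "delta_pos": [0, 0, -0.2], "turn": 0}
    - {"grip": 0, "delta_pos": [0, 0, -0.1], "turn": 0}
    - {"grip": 0, "delta_pos": [0, 0, 0], "turn": 0}
    - {"grip": 0, "delta_pos": [0, 0, 0], "turn": 0}
    - {"grip": 0, "delta_pos": [0, 0, 0], "turn": 0}

```text
t: 30.02
ee_pos: [0.5965, 0.3007, 0.1573]
orientation: [2.224, 2.219, 0.0]
wrist_force: [0.5, -0.3, 2.9]
opening: 0.259
grasp_force: 32.2
```

```bash
python3 f.py 3; python3 m.py 11
```

```text
30.275 [0.59651644 0.30070754 0.15724422] [ 0.45 -0.28  1.62] [0.35 0.17 0.61]
[([254, 198, 3, 4, 7], [254.9, 199.1])]
scene [263 153] [([269, 142, 2, 6, 10], [269.5, 144.5]), ([263, 153, 2, 2, 4], [263.5, 153.5])]
30.375 [0.59654662 0.30070473 0.15726206] [2.22360609e+00 2.21916201e+00 2.34091532e-04] [-0.46925217 -0.20163313  1.73600627]
wrist pred tip [[257.8, 195.5]]
 red [([231, 192, 22, 46, 280], [238.2, 212.9]), ([272, 204, 16, 34, 188], [281.6, 221.4])]  org [([254, 198, 2, 4, 6], [254.7, 199.2])]
 ring (0.597233772277832, 0.3023363947868347) 0.01934892125427723
scene pred tip [[263.5, 180.3]]
 red [([257, 160, 15, 10, 36], [263.7, 164.9])]  org [([263, 153, 2, 2, 4], [263.5, 153.5])]
 ring (0.5952170491218567, 0.2980891764163971) 0.01899465173482895
```

play_rows:
  moves:
    - {"grip": 0, "delta_pos": [0, 0, 0], "turn": 0}
    - {"grip": 0, "delta_pos": [0, 0, 0], "turn": 0}
    - {"grip": 0, "delta_pos": [0, 0, 0], "turn": 0}
    - {"grip": 0, "delta_pos": [0, 0, 0], "turn": 0}
    - {"grip": 0, "delta_pos": [0, 0, 0], "turn": 0}

```text
t: 31.1
ee_pos: [0.5965, 0.3007, 0.1572]
orientation: [2.224, 2.219, 0.0]
wrist_force: [0.2, -0.6, 1.1]
opening: 0.257
grasp_force: 32.3
```

```bash
python3 - <<'E'
from h import *
F=[]
for i in range(20): s=snapshot("scene");F.append(get_obs()["wrist_force"])
o=get_obs();print(o["t"],o["ee_pos"],o["opening"],np.mean(F,0).round(2),(np.std(F,0)/20**.5).round(2))
h=hsv(s)
print("green",comps(inr(h,(50,120,60),(75,255,255)),60));print("blue",comps(inr(h,(112,100,50),(135,255,255)),60));print("teal",comps(inr(h,(88,120,60),(102,255,255)),100))
# saturation profile along the stem in wrist pictures (band length)
for k in ("wf1","wf2","wf3"):
    im=cv2.imread(f"pics/{k}.png");hh=hsv(im);print(k,[(v,int(hh[0][v,254:264].mean()),int(hh[1][v,254:264].mean()),int(hh[2][v,254:264].mean())) for v in range(190,236,3)])
E
```

```text
32.1 [0.59648255 0.30068791 0.15720826] 0.25318779519822426 [0.18 0.12 1.93] [0.08 0.1  0.12]
green [([240, 240, 18, 18, 261], [249.2, 248.3])]
blue [([238, 147, 14, 12, 139], [244.6, 152.3]), ([220, 238, 84, 75, 2742], [259.8, 276.9])]
teal [([270, 219, 11, 35, 298], [275.0, 235.6])]
wf1 [(190, 45, 120, 177), (193, 18, 124, 210), (196, 12, 75, 192), (199, 11, 53, 170), (202, 13, 28, 169), (205, 12, 28, 166), (208, 12, 28, 163), (211, 11, 28, 158), (214, 9, 28, 161), (217, 10, 28, 158), (220, 10, 29, 160), (223, 10, 29, 160), (226, 10, 27, 159), (229, 10, 144, 201), (232, 22, 28, 229), (235, 20, 33, 225)]
wf2 [(190, 64, 136, 180), (193, 64, 138, 177), (196, 49, 132, 178), (199, 26, 69, 159), (202, 12, 26, 171), (205, 13, 28, 167), (208, 12, 28, 164), (211, 12, 28, 167), (214, 11, 29, 158), (217, 11, 29, 158), (220, 10, 29, 158), (223, 11, 29, 159), (226, 11, 30, 160), (229, 9, 34, 157), (232, 20, 31, 230), (235, 20, 33, 225)]
wf3 [(190, 64, 136, 181), (193, 63, 136, 181), (196, 63, 133, 171), (199, 45, 113, 172), (202, 12, 37, 163), (205, 13, 29, 170), (208, 12, 28, 168), (211, 12, 29, 163), (214, 12, 29, 156), (217, 11, 29, 158), (220, 11, 28, 158), (223, 11, 29, 159), (226, 11, 29, 158), (229, 10, 28, 155), (232, 20, 31, 231), (235, 20, 33, 225)]
```

play_rows:
  moves:
    - {"grip": 0, "delta_pos": [0, 0, 0.05], "turn": 0}
    - {"grip": 0, "delta_pos": [0, 0, 0], "turn": 0}
    - {"grip": 0, "delta_pos": [0, 0, 0], "turn": 0}
    - {"grip": 0, "delta_pos": [0, 0, 0], "turn": 0}
    - {"grip": 0, "delta_pos": [0, 0, 0], "turn": 0}

```text
t: 32.72
ee_pos: [0.5965, 0.3007, 0.1577]
orientation: [-2.224, -2.219, 0.0]
wrist_force: [0.1, -0.4, 1.8]
opening: 0.256
grasp_force: 32.4
```

```bash
python3 - <<'E'
from h import *
F=[]
for i in range(16): s=snapshot("wrist");F.append(get_obs()["wrist_force"])
c=calibration("wrist");o=get_obs();print(o["t"],o["ee_pos"],o["opening"],np.mean(F,0).round(2))
h=hsv(s)
for n,m in (("green",inr(h,(50,120,60),(75,255,255))),("blue",inr(h,(105,120,50),(130,255,255)))):
    for st,ce in comps(m,300): print(n,st,plane(c,[ce],.131).round(4))
E
```

```text
33.525 [0.59646446 0.30069658 0.15769825] 0.2556986670200699 [0.18 0.07 1.62]
green [243, 134, 68, 70, 3628] [[0.605  0.3468 0.131 ]]
blue [138, 201, 65, 66, 2956] [[0.5506 0.312  0.131 ]]
blue [50, 365, 27, 19, 334] [[0.4768 0.2175 0.131 ]]
```

```bash
python3 -c "
from bench import *
print(job_done())"
```

```text
the job is handed in; nothing more can be done
None
```

I scrubbed the red-ringed well with three full strokes and stood the brush upright back in its own rack hole. I then handed in at about 33.5 s with the thermometer held on the well floor, within about 1–2 mm of the middle, at roughly 2.4 N and 6 mm of stem travel (from wrist force and height, not read directly).

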